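# Roll two conveyor rollers out of their bays and push them home on a stub axle in order

### The arm

A 6-joint arm with a two-finger parallel gripper is mounted at the origin on a cart in front of the work surface, level with it; the furniture and walls round the work are solid. World frame = base frame: x ahead of the robot, y to its left, z up, the work surface at z = 0. Lengths are in m, angles in rad, forces in N, time in s.
With the tool pointing down it reaches from about 0.425 to 0.95 m from the base axis. Payload 3.5 kg.
Tool frame: the origin (TCP) lies on the centre line of the jaws, within the pads' length; the fingertips stand 19 mm ahead of it and the grasp point (between the pads) is the TCP; z points along the fingers, y is the line along which they close (so a half turn about z gives the same grasp; the last joint's range is limited). The gripper opens to 85 mm and grips with 20 to 120 N. Pads are 22 mm wide; open, the fingers measure 114 mm over their backs; the gripper's body (76 mm by 85 mm) begins 54 mm behind the grasp point. The pads swing forward as they close: fully open they stand 13 mm farther back than shut.
Start: joints at [-1.291, 0.286, 1.577, -0, 1.279, -0.15], TCP at [0.281, -0.614, 0.25] pointing down, gripper open.
Joint ranges: [-2.77, 2.77], [-0.9, 2.22], [0.21, 2.48], [-1.53, 4.67], [0.24, 2.81], [-2.84, 2.84]. Speed limits (rad/s): [2.79, 2.79, 3.14, 3.14, 3.14, 3.14].

### API

Orientations are given as a unit quaternion [x, y, z, w].
In Python, from plant import ctrl, imaging gives the robot as it stands. The module is installed in compiled form; this text tells all that it offers.
- The arm moves only by the shell command python3 -m handwheel 'ROWS' [OPENING] [FORCE]. ROWS is JSON, one flat list of numbers, 6 for each row, row after row: the shift along the world's x, y, z in units of 150 mm (1.0 is 150 mm), then the turn, a rotation vector about the world's x, y, z in units of 90 degrees (1.0 is 90 degrees). In form: [tx, ty, tz, rx, ry, rz, tx, ty, tz, rx, ry, rz, ...]. A call has 1 to 5 rows; each row shifts and turns the commanded pose from where the row before left it; what a row does not reach is not made up. A row lasts 1/12 s, in which the tool goes at most 41.7 mm and 7.16 degrees, less where a joint would pass 70% of its speed; a pose out of reach is approached as far as the arm can. A call with a number of a shift or a turn outside -1 to 1 is refused whole. A call with a gripper value outside its range is refused whole. OPENING is the opening, from 0 (shut) to 1 (fully open), set as the call begins (- or left out, the last holds). The fingers move at their own pace and stop on an object; FORCE is the grip in N (left out, the last holds). Time passes only in rows, so rows that do not move let the fingers close. It gives the time, the measured TCP pose, the force, the opening and the grip force at its end, in the units of the state.
- ctrl.get_state(): the state, without advancing time (a new reading comes with each control period).
- imaging.read_camera(name): name is "side" or "top"; returns (picture, depth): 420x560x3 uint8, blue, green, red; 420x560 float32, m along the optical axis (not along the pixel's ray), 0 where there is no reading.
- imaging.get_calibration(name): a dict with "fovy" (degrees; the focal length in pixels is half the picture's height over the tangent of half this angle, whatever the lens; pixels are square), "cx", "cy" (the principal point, pixels), "R" (3x3) and "t" (3): a world point X has camera coordinates R X + t. Camera axes: x right, y down, z forward; pixel columns grow to the right and rows downward; lengths in m; the calibration is good to about 2 mm. A picture is of the moment at which its call begins. get_calibration takes no time and is no camera call.
- ctrl.sign_off(): hands the job in; it is judged then, once.
The state is a dict: "time": time; "qpos": joint angles; "dq": joint speeds; "joint_efforts": joint torques, N m; "eef_pos": TCP position; "tcp_rot": TCP orientation; "contact_force": force on the tool from outside, world axes, zero at the start; "wrist_torque": the same for the moment, N m; "opening": opening from 0.0 (shut) to 1.0 (fully open); "finger_force": force on a finger pad.
Only numpy, scipy, OpenCV 4.12 (cv2) and the standard library are available. Lean on these libraries where they do the work, as an engineer would, in place of code of your own. Each camera call takes 0.05 s, during which the arm holds its last target. There are 200 camera calls.

### The job

Load the two rollers from their side bays onto the level axle of the grey cradle: the long blue roller goes on first, fully home against the steel flange, then the short orange roller behind it, pushed up snug against the blue one. They can be rolled sideways into the trough and pushed along it onto the axle. Leave both lying in the trough on the axle, and do not knock over or push away the spray can or the tape measure standing beside the cradle.

Things in the scene. Friction and masses are not known exactly. Their poses are not given: they have to be found in the camera images.
- cradle: Grey fixed loading cradle, about 260 x 296 mm. Origin on the bench under the face of its steel flange; x runs along its trough towards the flange, y to the left, z up. The trough is 52 mm wide, floor 10 mm above the bench, side rails 22 mm high, from x=-240 mm to the flange at x=0. Beside it lie a left and a right bay that hold the rollers.
- flange (a point): Centre of the face of the round steel flange (60 mm in diameter), where the axle grows out of it: x=0, y=0, z=42 mm in the cradle's frame. The flange's bracket behind it rises 78 mm above the bench.
- axle_tip (a point): Tip of the level steel axle (18 mm in diameter, tapered nose) that points from the flange towards -x, 100 mm long, above the middle of the trough: x=-100, y=0, z=42 mm in the cradle's frame.
- bay_left (a point): Middle of the left bay's deck, at x=-150, y=+100, z=22 mm in the cradle's frame. The flat deck runs from the trough edge (y=26) to y=148 mm, between two yellow fences 34 mm above the bench (inner faces at x=-110 and -190 mm, from y=44 to 148 mm). It is open towards the trough and outwards.
- bay_right (a point): The same for the right bay, the mirror image: x=-150, y=-100, z=22 mm in the cradle's frame.
- long_roller: Blue plastic roller with a steel bush, 64 mm in diameter, 70 mm long, through bore 28 mm, 0.25 kg. Origin at its centre, x along its axis. It lies in either bay, axis along the trough, centre 54 mm above the bench. In the trough its centre stands 42 mm above the bench, in line with the axle; home, its centre is at x=-35 mm in the cradle's frame.
- short_roller: Orange plastic roller with a steel bush, 64 mm in diameter, 50 mm long, bore 28 mm, 0.25 kg. Origin at its centre, x along its axis. It lies in the other bay. Home behind the blue roller its centre is at x=-95 mm in the cradle's frame.
- spray_can: Standing red spray can, 59 mm in diameter, 180 mm high, to the left; origin under its centre. Not to be disturbed.
- tape_measure: Yellow tape measure, 36 x 88 x 69 mm, to the right; origin under its centre. Not to be disturbed.
Not all that is in view belongs to the job. Several things have the shape of the short_roller; the one meant has the colours described above.

How it is judged:
At the end, for the whole second after the job is handed in: Both rollers lie at rest on the axle in the trough, axes along it (within 0.12 rad; within 6 mm sideways and 7 mm in height): the blue roller within 7 mm of home against the flange, the orange one behind it with its centre within 9 mm of its home position (x of long_roller in the frame of cradle between -0.042 and -0.03 m and x of short_roller in the frame of cradle between -0.104 and -0.088 m and y of long_roller in the frame of cradle between -0.006 and 0.006 m and z of long_roller in the frame of cradle between 0.035 and 0.049 m and angle between the x axis of each of long_roller, short_roller and the x axis of cradle, either way round below 0.12 rad and linear speed of each of long_roller, short_roller below 0.01 m/s and y of short_roller in the frame of cradle between -0.006 and 0.006 m and z of short_roller in the frame of cradle between 0.035 and 0.049 m); the robot touches nothing.
It fails at once if the spray can or the tape measure is shifted by more than 40 mm or tipped (distance of any of spray_can, tape_measure from where it was at the start of the episode above 0.04 m or angle between any of spray_can, tape_measure's own z axis and vertical above 0.4 rad).
It also fails if it takes over 69 s, if anything falls off the work surface, if the arm or the gripper's body presses on something with over 40 N, if the wrist force passes 120 N, or if a joint passes its speed limit or range.

## Working session

There is one attempt and no reset: what is moved stays moved. The work goes in short steps, Python scripts to look and compute and a shell command to move; the robot and the scene stay as the last step left them, time stands still between calls to the robot, and variables do not carry over. Pictures are saved under pics/ and viewed, at most 10 in all, crops included, and the job is handed in when it is done.

```bash
mkdir -p pics; python3 - <<'E'
from plant import ctrl, imaging
import cv2,numpy as np
print(ctrl.get_state())
for n in("top","side"):
    p,d=imaging.read_camera(n); cv2.imwrite(f"pics/{n}0.png",p); np.save(f"pics/{n}0.npy",d); print(n,imaging.get_calibration(n))
E
```

```text
{'time': 0.0, 'qpos': array([-1.29098856e+00,  2.87174564e-01,  1.57821308e+00,  2.44721098e-05,
        1.27865244e+00, -1.50000688e-01]), 'dq': array([-8.72665877e-05, -1.15317853e-03,  8.09887035e-04, -8.32961963e-04,
       -7.99509372e-04,  7.94927001e-04]), 'joint_efforts': array([-1.27396033e-04, -4.05982339e+01, -2.92626840e+01, -1.64576704e-04,
        5.83595989e-03,  7.19887424e-06]), 'eef_pos': array([ 0.28112331, -0.61297054,  0.24892169]), 'tcp_rot': array([ 9.76996846e-01,  2.13250242e-01, -6.76792306e-05, -1.22190063e-03]), 'contact_force': array([0.2204181 , 0.20667784, 0.42156262]), 'wrist_torque': array([-0.02793927,  0.03374138, -0.01645171]), 'finger_force': 0.0, 'opening': 1.0021844793333339}
top {'fovy': 53.23024011981389, 'cx': 275.2529255908178, 'cy': 206.69809170710693, 'R': array([[ 0.02811092, -0.99957717, -0.00743312],
       [-0.99763592, -0.02758829, -0.06294004],
       [ 0.06270836,  0.00918485, -0.99798963]]), 't': array([-0.00180819,  0.55917053,  1.32390982])}
side {'fovy': 44.748484360711004, 'cx': 284.86908783555253, 'cy': 208.8788279036282, 'R': array([[-0.94884671, -0.31569593, -0.00509852],
       [-0.20523451,  0.62895733, -0.74986096],
       [ 0.23993481, -0.71045672, -0.6615758 ]]), 't': array([0.54776267, 0.17423219, 1.21556335])}
```

View pics/top0.png

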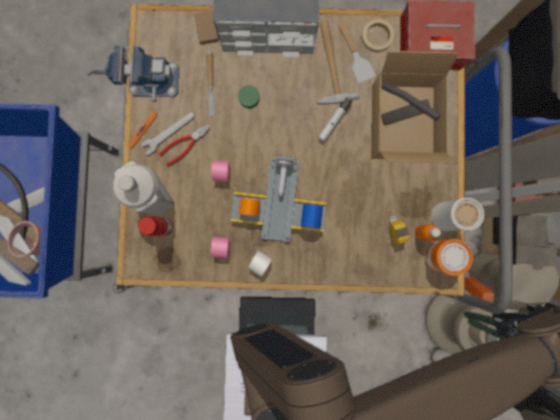

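View pics/side0.png

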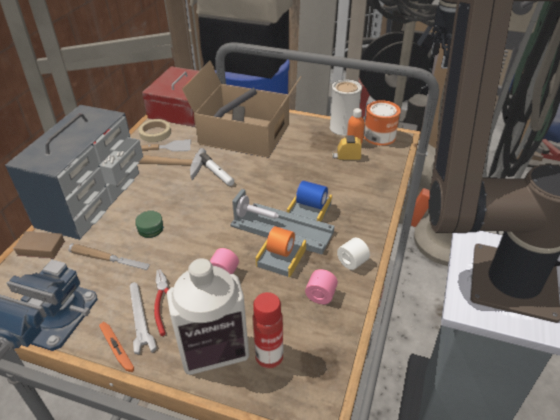

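The top view shows the cradle at (280,205) with its flange at about (284,160). The orange roller is in the left bay at (249,207) and the blue one in the right bay at (312,216). The can is at (153,226) and the tape at (400,232). The pink and white rollers are decoys.

```bash
cat > h.py <<'E'
import cv2,numpy as np
from plant import ctrl,imaging
def cal(n):
    c=imaging.get_calibration(n); return c,210/np.tan(np.radians(c["fovy"])/2)
def ray(n,uv,z):
    c,f=cal(n); uv=np.atleast_2d(uv).astype(float)
    d=np.c_[(uv[:,0]-c["cx"])/f,(uv[:,1]-c["cy"])/f,np.ones(len(uv))]@c["R"]
    o=-c["R"].T@c["t"]; return o+d*((z-o[2])/d[:,2])[:,None]
def cloud(n,m,dep):
    c,f=cal(n); v,u=np.nonzero(m&(dep>0)); z=dep[v,u]
    return (np.c_[(u-c["cx"])/f*z,(v-c["cy"])/f*z,z]-c["t"])@c["R"]
def mask(p,lo,hi,box):
    m=cv2.inRange(cv2.cvtColor(p,cv2.COLOR_BGR2HSV),lo,hi); k=np.zeros_like(m); x0,y0,x1,y1=box; k[y0:y1,x0:x1]=1
    return (m*k)>0
BLUE=((105,130,40),(125,255,255)); OR=((5,150,120),(15,255,255)); YE=((20,120,80),(32,255,255))
E
python3 - <<'E'
from h import *
B={"top":(220,140,340,260),"side":(220,170,345,290)}
for n in B:
    p=cv2.imread(f"pics/{n}0.png"); d=np.load(f"pics/{n}0.npy")
    m=mask(p,*YE,B[n]); k,l,s,ce=cv2.connectedComponentsWithStats(m.astype(np.uint8))
    for i in range(1,k):
        if s[i,4]>15: 
            q=ray(n,ce[i],.034)[0]; print(n,"fence",s[i],q.round(4),np.median(cloud(n,l==i,d)[:,2]).round(3))
    for nm,c in(("blue",BLUE),("or",OR)):
        m=mask(p,*c,B[n]); P=cloud(n,m,d); r=P[P[:,2]>P[:,2].max()-.02]
        print(n,nm,m.sum(),"mean",P.mean(0).round(4),"zmax",np.percentile(P[:,2],95).round(4),"top mean",r.mean(0).round(4))
        if n=="top":
            v,u=np.nonzero(m); R=cv2.minAreaRect(np.c_[u,v].astype(np.float32)); bp=ray(n,cv2.boxPoints(R),.06); print(R,ray(n,R[0],.07).round(4),bp[:,:2].round(3).tolist())
p=cv2.imread("pics/top0.png"); cv2.imwrite("pics/c0.png",cv2.resize(p[145:255,220:340],None,fx=5,fy=5,interpolation=cv2.INTER_CUBIC))
E
```

```text
top fence [233 191  33   7 108] [0.5953 0.0962 0.034 ] 0.031
top fence [295 199  32   6  96] [ 0.5781 -0.0967  0.034 ] 0.032
top fence [230 219  33   7  99] [0.5075 0.103  0.034 ] 0.03
top fence [292 227  32   6  75] [ 0.4901 -0.0878  0.034 ] 0.031
top blue 420 mean [ 0.531  -0.0977  0.0803] zmax 0.0882 top mean [ 0.5312 -0.0998  0.0818]
((311.4389953613281, 215.5487518310547), (18.883790969848633, 22.4176025390625), 6.340191841125488) [[ 0.5316 -0.0985  0.07  ]] [[0.5, -0.067], [0.569, -0.073], [0.564, -0.131], [0.495, -0.125]]
top or 151 mean [0.5514 0.0906 0.0759] zmax 0.086 top mean [0.5524 0.0904 0.0785]
((248.92214965820312, 206.35658264160156), (19.103042602539062, 16.6585750579834), 5.19442892074585) [[0.5545 0.0943 0.07  ]] [[0.531, 0.126], [0.583, 0.123], [0.579, 0.064], [0.527, 0.067]]
side fence [318 195  14  26 100] [ 0.4923 -0.0758  0.034 ] 0.029
side fence [287 198   9  14  48] [ 0.5813 -0.0651  0.034 ] 0.032
side fence [289 240  17  37 200] [0.5076 0.118  0.034 ] 0.022
side fence [256 242  10  20  66] [0.5982 0.1247 0.034 ] 0.033
side blue 568 mean [ 0.5325 -0.0811  0.071 ] zmax 0.0873 top mean [ 0.5322 -0.0879  0.0813]
side or 509 mean [0.555  0.1115 0.0721] zmax 0.0872 top mean [0.5549 0.1055 0.0811]
```

View pics/c0.png

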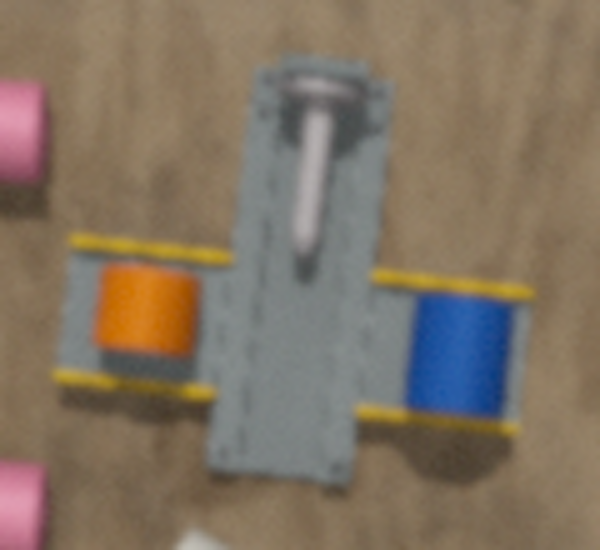

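The crop confirms the rail, axle and bay layout: axle tip near full-frame (281,195), both rollers lying square between the fences. Next I check the axle tip, obstacle heights along the path, and the start positions of the can and tape.

```bash
python3 - <<'E'
from h import *
print("axle tip",ray("top",(280.6,195.5),.045).round(4), "expect .5931,-.0008")
d=np.load("pics/top0.npy"); P=cloud("top",d>0,d)
s=(P[:,0]>.3)&(P[:,0]<.75)
for lo,hi in((-.7,-.4),(-.4,-.3),(-.3,-.2)):
    Q=P[s&(P[:,1]>lo)&(P[:,1]<hi)]; print(lo,hi,np.percentile(Q[:,2],[50,90,99,99.9]).round(3)) if len(Q) else None
print("bracket top",[np.median(P[(abs(P[:,0]-x)<.006)&(abs(P[:,1]+.010)<.01)][:,2]).round(3) for x in(.68,.69,.70,.71,.72)])
E
python3 -m handwheel '[0.117,0.24,0,0,0,-0.0664,0.117,0.24,0,0,0,-0.0664,0.117,0.24,0,0,0,-0.0664,0.117,0.24,0,0,0,-0.0664,0.117,0.24,0,0,0,-0.0664]' 1 30
```

```text
axle tip [[ 0.593  -0.0023  0.045 ]] expect .5931,-.0008
-0.7 -0.4 [0.069 0.207 0.538 0.543]
-0.4 -0.3 [0.001 0.068 0.189 0.194]
-0.3 -0.2 [0.001 0.004 0.109 0.184]
bracket top [np.float64(0.05), np.float64(0.053), np.float64(0.073), np.float64(0.079), np.float64(nan)]
time: 0.52
eef_pos: [0.3693, -0.4316, 0.2496]
tcp_rot: [0.999, -0.049, -0.0, -0.001]
contact_force: [0.5, 0.4, -1.0]
opening: 0.998
finger_force: 0.0
  return _methods._mean(a, axis=axis, dtype=dtype,
  ret = ret.dtype.type(ret / rcount)
```

```bash
python3 -m handwheel '[0.121,0.248,0,0,0,0,0.121,0.248,0,0,0,0,0.121,0.248,0,0,0,0,0.121,0.248,0,0,0,0,0.121,0.248,0,0,0,0]'
python3 -m handwheel '[0.121,0.248,0,0,0,0,0.121,0.248,0,0,0,0,0.121,0.248,0,0,0,0,0.121,0.248,0,0,0,0,0,0,-0.2,0,0,0]'
python3 -m handwheel '[0,0,-0.25,0,0,0,0,0,-0.25,0,0,0,0,0,0,0,0,0]'
python3 - <<'E'
from h import *
s=ctrl.get_state();print(s["eef_pos"],s["tcp_rot"],s["contact_force"])
p,d=imaging.read_camera("side");cv2.imwrite("pics/s1.png",cv2.resize(p[120:300,200:400],None,fx=4,fy=3.3))
E
```

```text
time: 0.93
eef_pos: [0.46, -0.2455, 0.2499]
tcp_rot: [0.999, -0.046, -0.0, -0.0]
contact_force: [0.5, 0.3, -0.1]
opening: 1.001
finger_force: 0.0
time: 1.35
eef_pos: [0.5377, -0.094, 0.2265]
tcp_rot: [0.999, -0.042, 0.007, 0.001]
contact_force: [1.4, -0.8, 0.9]
opening: 1.005
finger_force: 0.0
time: 1.6
eef_pos: [0.5269, -0.0962, 0.1366]
tcp_rot: [0.999, -0.045, -0.008, -0.003]
contact_force: [-2.0, 0.8, -1.0]
opening: 0.997
finger_force: 0.0
[ 0.52685599 -0.09615661  0.13664248] [ 0.99893537 -0.04536256 -0.00796183 -0.00264231] [-1.96106792  0.82818281 -1.00654114]
```

View pics/s1.png

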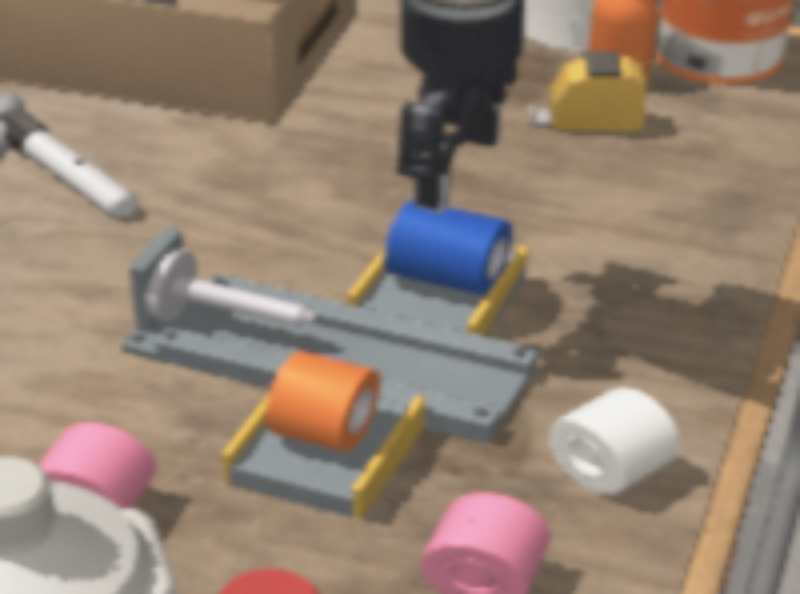

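The gripper is above the blue roller, its near finger at crop (430,190), with the roller intact at (450,245). Next: settle, then check position before the descent.

```bash
python3 -m handwheel '[0,0,-0.1,0,0,0,0,0,0,0,0,0,0,0,0,0,0,0]'
```

```text
time: 1.9
eef_pos: [0.5331, -0.0993, 0.1321]
tcp_rot: [0.999, -0.046, 0.001, 0.0]
contact_force: [0.2, -0.2, -0.2]
opening: 1.0
finger_force: 0.0
```

```bash
python3 -m handwheel '[0,0,-0.123,0,0,0,0,0,-0.123,0,0,0,0,0,-0.123,0,0,0,0,0,-0.123,0,0,0,0,0,0,0,0,0]'
python3 -m handwheel '[0,0,0,0,0,0,0,0,0,0,0,0,0,0,0,0,0,0,0,0,0,0,0,0,0,0,0,0,0,0]' 0.6 40
python3 -m handwheel '[0,0,0,0,0,0,0,0,0,0,0,0,0,0,0,0,0,0,0,0,0,0,0,0,0,0,0,0,0,0]' 0.5 40
```

```text
time: 2.32
eef_pos: [0.5312, -0.0986, 0.0553]
tcp_rot: [0.999, -0.046, -0.002, -0.001]
contact_force: [0.2, 0.8, -0.3]
opening: 0.994
finger_force: 0.0
time: 2.73
eef_pos: [0.5342, -0.0995, 0.0591]
tcp_rot: [0.999, -0.046, 0.002, 0.001]
contact_force: [-0.8, 0.5, 6.1]
opening: 0.727
finger_force: 46.4
time: 3.15
eef_pos: [0.5342, -0.0996, 0.0591]
tcp_rot: [0.999, -0.046, 0.002, 0.001]
contact_force: [-0.1, -1.5, 6.6]
opening: 0.722
finger_force: 46.4
```

Gripped slightly high (upward reaction of 6 N), so I regrip 11 mm lower.

```bash
python3 -m handwheel '[0,0,0,0,0,0,0,0,0,0,0,0,0,0,0,0,0,0,0,0,-0.04,0,0,0,0,0,-0.04,0,0,0]' 1
python3 -m handwheel '[0,0,0,0,0,0,0,0,0,0,0,0,0,0,0,0,0,0,0,0,0,0,0,0,0,0,0,0,0,0]' 0.5 40
python3 -m handwheel '[0,0,0.05,0,0,0,0,0,0.1,0,0,0,0,0,0.1,0,0,0,0,0,0,0,0,0,0,0,0,0,0,0]'
python3 - <<'E'
from h import *
p,d=imaging.read_camera("side");cv2.imwrite("pics/s2.png",cv2.resize(p[120:300,200:400],None,fx=4,fy=3.3))
E
```

```text
time: 3.57
eef_pos: [0.5324, -0.0988, 0.0442]
tcp_rot: [0.999, -0.046, 0.0, 0.0]
contact_force: [0.7, 1.2, -0.2]
opening: 1.002
finger_force: 0.0
time: 3.98
eef_pos: [0.532, -0.0986, 0.0441]
tcp_rot: [0.999, -0.046, -0.0, -0.0]
contact_force: [1.5, -0.3, -1.5]
opening: 0.729
finger_force: 44.7
time: 4.4
eef_pos: [0.5332, -0.0991, 0.0832]
tcp_rot: [0.999, -0.046, 0.001, 0.0]
contact_force: [0.0, 0.3, -2.7]
opening: 0.728
finger_force: 44.9
```

View pics/s2.png

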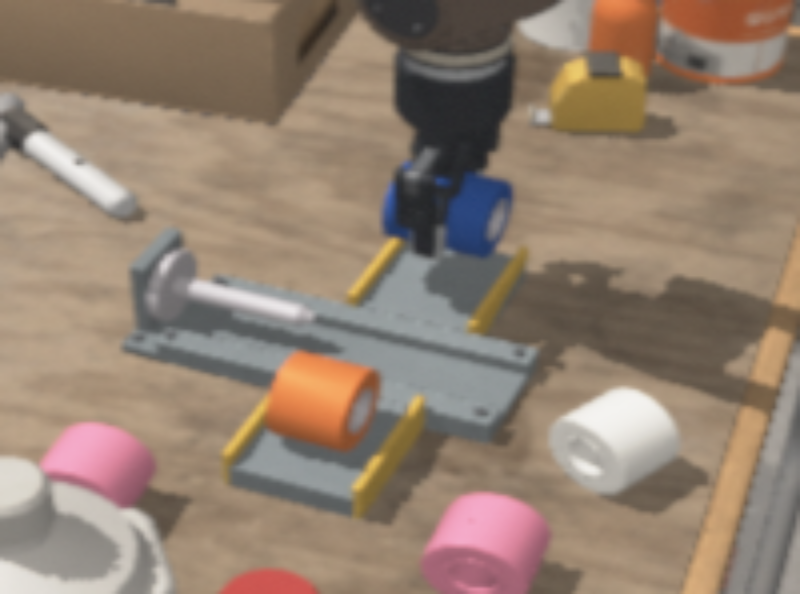

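Lifted and square: fingers at crop (428,215), roller at (450,210). The grip is now too low for the trough, since the fingertips would meet the decks, so I set it down and regrip at mid height.

```bash
python3 -m handwheel '[0,0,-0.1,0,0,0,0,0,-0.1,0,0,0,0,0,-0.05,0,0,0,0,0,0,0,0,0,0,0,0,0,0,0]'
python3 -m handwheel '[0,0,0,0,0,0,0,0,0,0,0,0,0,0,0,0,0,0,0,0,0.03,0,0,0,0,0,0.035,0,0,0]' 1
python3 -m handwheel '[0,0,0,0,0,0,0,0,0,0,0,0,0,0,0,0,0,0,0,0,0,0,0,0,0,0,0,0,0,0]' 0.5 40
python3 -m handwheel '[0,0,0.05,0,0,0,0,0,0.1,0,0,0,0,0,0.1,0,0,0,0,0,0,0,0,0,0,0,0,0,0,0]'
```

```text
time: 4.87
eef_pos: [0.5319, -0.0986, 0.0436]
tcp_rot: [0.999, -0.046, -0.001, -0.0]
contact_force: [-0.4, 0.7, -2.0]
opening: 0.728
finger_force: 45.7
time: 5.28
eef_pos: [0.5322, -0.0987, 0.0544]
tcp_rot: [0.999, -0.046, -0.0, -0.0]
contact_force: [0.3, -0.3, 0.4]
opening: 0.999
finger_force: 0.0
time: 5.7
eef_pos: [0.5331, -0.0991, 0.0553]
tcp_rot: [0.999, -0.046, 0.001, 0.0]
contact_force: [-0.2, 0.0, 5.3]
opening: 0.725
finger_force: 45.2
time: 6.12
eef_pos: [0.5323, -0.0987, 0.0918]
tcp_rot: [0.999, -0.046, 0.0, 0.0]
contact_force: [-0.0, -0.3, -3.6]
opening: 0.724
finger_force: 44.9
```

```bash
python3 -m handwheel '[0.03,0.226,0,0,0,0,0.03,0.226,0,0,0,0,0.03,0.226,0,0,0,0,0,0,0,0,0,0,0,0,0,0,0,0]'
python3 -m handwheel '[0,0,-0.1,0,0,0,0,0,-0.1,0,0,0,0,0,-0.07,0,0,0,0,0,-0.03,0,0,0,0,0,0,0,0,0]'
```

```text
time: 6.53
eef_pos: [0.5445, 0.0048, 0.0899]
tcp_rot: [0.999, -0.044, -0.002, -0.0]
contact_force: [-0.3, -0.4, -2.4]
opening: 0.727
finger_force: 45.2
time: 6.95
eef_pos: [0.5446, 0.0026, 0.0449]
tcp_rot: [0.999, -0.046, -0.002, -0.0]
contact_force: [0.2, -0.1, -1.2]
opening: 0.725
finger_force: 45.2
```

```bash
python3 -m handwheel '[0,0,0,0,0,0,0,0,0,0,0,0,0,0,0,0,0,0,0,0,0.03,0,0,0,0,0,0.03,0,0,0]' 1
python3 -m handwheel '[0,0,0,0,0,0,0,0,0,0,0,0,0,0,0,0,0,0,0,0,0,0,0,0,0,0,0,0,0,0]' 0.5 20
python3 - <<'E'
from h import *
p,d=imaging.read_camera("side");cv2.imwrite("pics/s3.png",cv2.resize(p[150:300,200:400],None,fx=4,fy=4))
E
```

```text
time: 7.37
eef_pos: [0.5463, 0.0028, 0.0567]
tcp_rot: [0.999, -0.046, 0.0, 0.0]
contact_force: [-0.4, -0.3, 0.3]
opening: 1.002
finger_force: 0.0
time: 7.78
eef_pos: [0.5465, 0.0029, 0.0567]
tcp_rot: [0.999, -0.046, 0.001, 0.0]
contact_force: [-1.3, 0.9, 5.6]
opening: 0.727
finger_force: 21.7
```

View pics/s3.png

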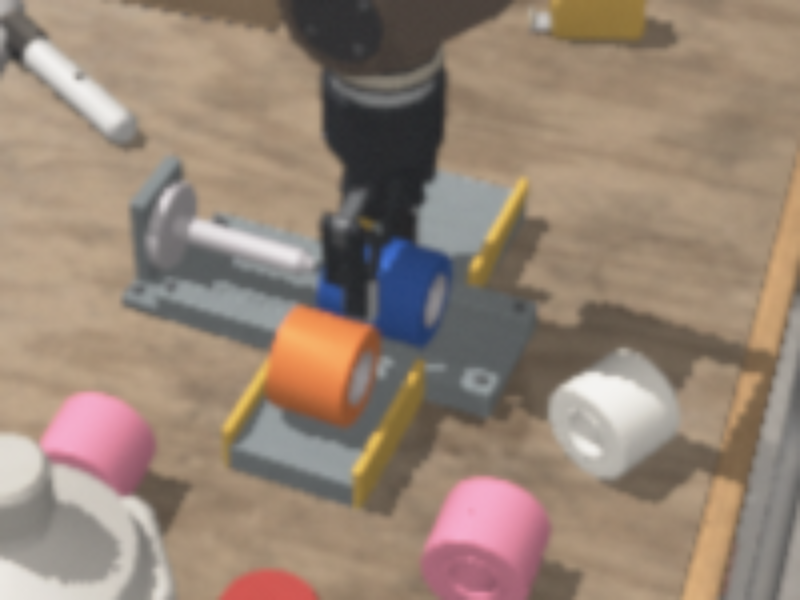

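Blue lies in the trough at crop (385,290), in line with the axle, tip at (310,262). Now slide it along.

```bash
python3 -m handwheel '[0.1,-0.009,0,0,0,0,0.1,-0.009,0,0,0,0,0.1,-0.009,0,0,0,0,0,0,0,0,0,0]' - 25
python3 - <<'E'
from h import *
p,d=imaging.read_camera("side");cv2.imwrite("pics/s4.png",cv2.resize(p[150:300,200:400],None,fx=4,fy=4))
E
```

```text
time: 8.17
eef_pos: [0.5937, -0.0014, 0.0567]
tcp_rot: [0.999, -0.046, 0.002, -0.0]
contact_force: [0.9, 2.2, 2.1]
opening: 0.727
finger_force: 29.4
```

View pics/s4.png

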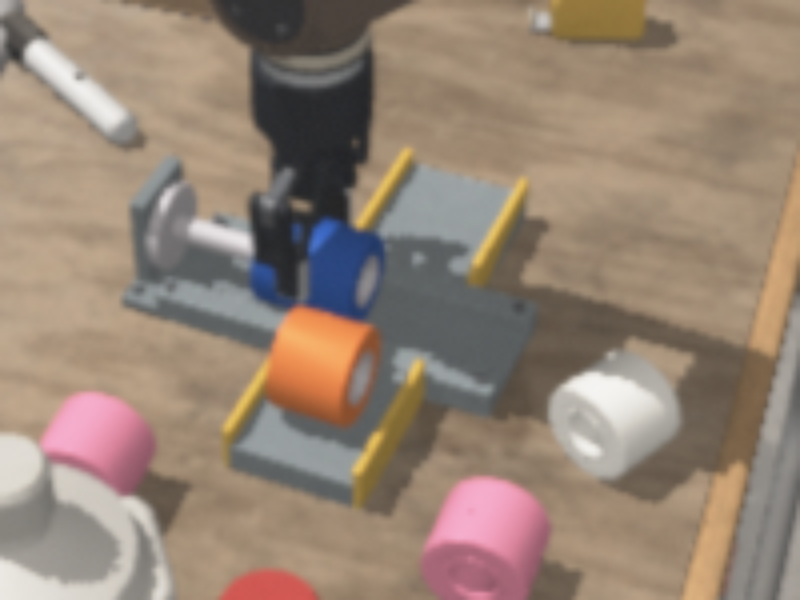

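Blue has passed onto the axle (roller at crop (320,265)). Continuing.

```bash
python3 -m handwheel '[0.1,-0.009,0,0,0,0,0.1,-0.009,0,0,0,0,0.1,-0.009,0,0,0,0,0.07,-0.006,0,0,0,0,0,0,0,0,0,0]'
python3 -m handwheel '[0.02,-0.002,0,0,0,0,0.02,-0.002,0,0,0,0,0,0,0,0,0,0]'
python3 -m handwheel '[0.02,-0.002,0,0,0,0,0.02,-0.002,0,0,0,0,0,0,0,0,0,0]'
```

```text
time: 8.63
eef_pos: [0.6479, -0.0061, 0.0565]
tcp_rot: [0.999, -0.046, 0.001, -0.0]
contact_force: [2.7, 0.9, 4.6]
opening: 0.724
finger_force: 29.9
time: 8.88
eef_pos: [0.6517, -0.0064, 0.0566]
tcp_rot: [0.999, -0.046, -0.0, -0.0]
contact_force: [-1.0, 1.2, 5.8]
opening: 0.725
finger_force: 30.2
time: 9.13
eef_pos: [0.6575, -0.007, 0.0565]
tcp_rot: [0.999, -0.046, -0.001, -0.0]
contact_force: [-2.0, 1.3, 6.9]
opening: 0.732
finger_force: 30.2
```

```bash
python3 -m handwheel '[0.02,-0.002,0,0,0,0,0,0,0,0,0,0]'
python3 -m handwheel '[0.02,-0.002,0,0,0,0,0,0,0,0,0,0]'
```

```text
time: 9.3
eef_pos: [0.6604, -0.0072, 0.0565]
tcp_rot: [0.999, -0.046, -0.001, -0.0]
contact_force: [-1.8, 1.3, 6.3]
opening: 0.726
finger_force: 30.2
time: 9.47
eef_pos: [0.661, -0.0073, 0.0564]
tcp_rot: [0.999, -0.045, -0.005, -0.0]
contact_force: [-8.8, 1.1, 11.8]
opening: 0.725
finger_force: 30.8
```

The flange contact shows as −9 N at the expected place. Release, rise and go to orange.

```bash
python3 -m handwheel '[-0.01,0.001,0,0,0,0,0,0,0,0,0,0,0,0,0,0,0,0,0,0,0.1,0,0,0,0,0,0.25,0,0,0]' 1
python3 -m handwheel '[0,0,0.25,0,0,0,-0.178,0.169,0,0,0,0,-0.178,0.169,0,0,0,0,-0.178,0.169,0,0,0,0,-0.178,0.169,0,0,0,0]'
python3 -m handwheel '[0,0,0,0,0,0,0,0,0,0,0,0,0,0,0,0,0,0]'
```

```text
time: 9.88
eef_pos: [0.6581, -0.0072, 0.1021]
tcp_rot: [0.999, -0.046, -0.007, -0.001]
contact_force: [0.1, -1.4, -0.0]
opening: 1.002
finger_force: 0.0
time: 10.3
eef_pos: [0.5551, 0.0943, 0.1469]
tcp_rot: [0.999, -0.046, 0.001, -0.0]
contact_force: [1.3, 0.4, 0.2]
opening: 1.004
finger_force: 0.0
time: 10.55
eef_pos: [0.5567, 0.0936, 0.1468]
tcp_rot: [0.999, -0.046, 0.001, 0.0]
contact_force: [-0.1, 0.1, 0.2]
opening: 1.001
finger_force: 0.0
```

```bash
python3 - <<'E'
from h import *
p,d=imaging.read_camera("side");cv2.imwrite("pics/s5.png",cv2.resize(p[150:300,200:400],None,fx=4,fy=4))
p,dt=imaging.read_camera("top")
M=np.array([.54275,.0037]);X=np.array([.996,-.0897]);Y=np.array([.0897,.996])
m=mask(p,*BLUE,(220,140,340,260));v,u=np.nonzero(m);print("blue top px",m.sum(),u.min(),u.max(),v.min(),v.max())
P=cloud("top",m,dt);Q=np.c_[(P[:,:2]-M)@X-.15,(P[:,:2]-M)@Y,P[:,2]]
print(np.percentile(Q,[2,50,98],axis=0).round(4))
E
```

```text
blue top px 408 273 293 164 187
[[-0.0686 -0.0291  0.0511]
 [-0.0361 -0.0015  0.0697]
 [-0.004   0.0267  0.0775]]
```

View pics/s5.png

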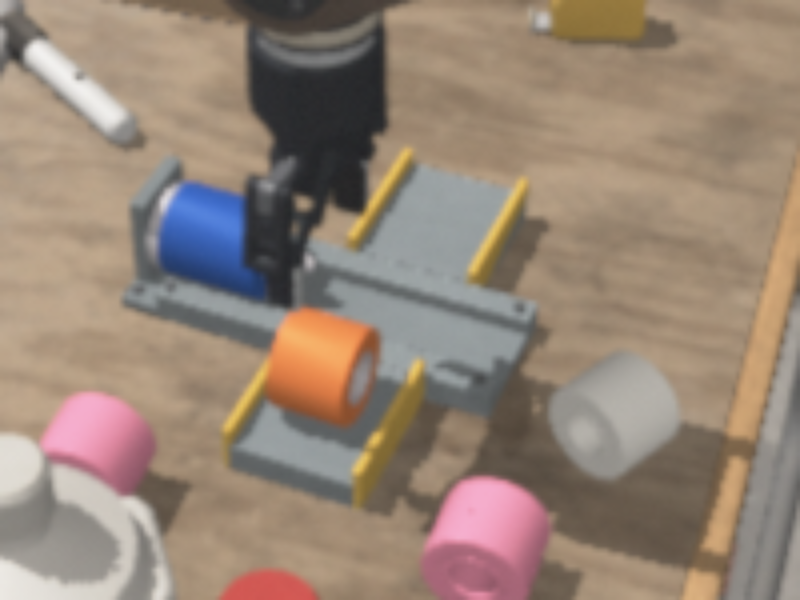

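Blue is home against the flange at crop (210,240), with its centre measured at x ≈ −36 mm. Now orange.

```bash
python3 -m handwheel '[-0.013,0.005,-0.123,0,0,0,0,0,-0.123,0,0,0,0,0,-0.123,0,0,0,0,0,-0.123,0,0,0,0,0,-0.12,0,0,0]'
python3 -m handwheel '[0,0,0,0,0,0,0,0,0,0,0,0,0,0,0,0,0,0]'
python3 -m handwheel '[0,0,0,0,0,0,0,0,0,0,0,0,0,0,0,0,0,0,0,0,0,0,0,0,0,0,0,0,0,0]' 0.5 40
python3 -m handwheel '[0,0,0.05,0,0,0,0,0,0.1,0,0,0,0,0,0.1,0,0,0,0,0,0,0,0,0,0,0,0,0,0,0]'
```

```text
time: 11.07
eef_pos: [0.5553, 0.0933, 0.0532]
tcp_rot: [0.999, -0.047, 0.0, 0.0]
contact_force: [0.2, 0.4, -0.2]
opening: 0.997
finger_force: 0.0
time: 11.32
eef_pos: [0.5554, 0.0939, 0.0549]
tcp_rot: [0.999, -0.046, 0.001, -0.0]
contact_force: [-0.0, -0.4, 0.7]
opening: 0.998
finger_force: 0.0
time: 11.73
eef_pos: [0.5555, 0.0944, 0.0557]
tcp_rot: [0.999, -0.046, 0.002, 0.0]
contact_force: [-0.2, -0.5, 7.1]
opening: 0.723
finger_force: 44.7
time: 12.15
eef_pos: [0.5541, 0.0945, 0.0917]
tcp_rot: [0.999, -0.046, 0.0, -0.0]
contact_force: [0.6, 0.1, -1.6]
opening: 0.724
finger_force: 44.5
```

```bash
python3 -m handwheel '[-0.0145,-0.204,0,0,0,0,-0.0145,-0.204,0,0,0,0,-0.0145,-0.204,0,0,0,0,0,0,0,0,0,0,0,0,0,0,0,0]'
python3 -m handwheel '[0,0,-0.1,0,0,0,0,0,-0.1,0,0,0,0,0,-0.07,0,0,0,0,0,-0.03,0,0,0,0,0,0,0,0,0]'
python3 -m handwheel '[0,0,0,0,0,0,0,0,0,0,0,0,0,0,0,0,0,0,0,0,0.03,0,0,0,0,0,0.03,0,0,0]' 1
python3 -m handwheel '[0,0,0,0,0,0,0,0,0,0,0,0,0,0,0,0,0,0,0,0,0,0,0,0,0,0,0,0,0,0]' 0.5 25
python3 -m handwheel '[0.1,-0.009,0,0,0,0,0.1,-0.009,0,0,0,0,0.06,-0.005,0,0,0,0,0,0,0,0,0,0]'
```

```text
time: 12.57
eef_pos: [0.5464, 0.0016, 0.0899]
tcp_rot: [0.999, -0.047, -0.001, -0.0]
contact_force: [-0.1, 0.5, -2.0]
opening: 0.723
finger_force: 44.7
time: 12.98
eef_pos: [0.5466, 0.0035, 0.0451]
tcp_rot: [0.999, -0.045, -0.002, -0.0]
contact_force: [0.4, 0.9, -1.1]
opening: 0.723
finger_force: 44.8
time: 13.4
eef_pos: [0.5479, 0.0026, 0.0562]
tcp_rot: [0.999, -0.046, 0.0, 0.0]
contact_force: [0.9, 0.1, 0.5]
opening: 1.001
finger_force: 0.0
time: 13.82
eef_pos: [0.5483, 0.0027, 0.0564]
tcp_rot: [0.999, -0.046, 0.001, -0.0]
contact_force: [-0.1, 1.0, 5.8]
opening: 0.725
finger_force: 27.3
time: 14.15
eef_pos: [0.5889, -0.0009, 0.0563]
tcp_rot: [0.999, -0.046, 0.002, -0.0]
contact_force: [2.9, 1.8, 4.5]
opening: 0.722
finger_force: 28.3
```

```bash
python3 -m handwheel '[0.03,-0.003,0,0,0,0,0.03,-0.003,0,0,0,0,0,0,0,0,0,0]'
python3 -m handwheel '[0.02,-0.002,0,0,0,0,0,0,0,0,0,0]'
python3 -m handwheel '[0.02,-0.002,0,0,0,0,0,0,0,0,0,0]'
```

```text
time: 14.4
eef_pos: [0.5961, -0.0016, 0.0563]
tcp_rot: [0.999, -0.046, 0.0, -0.0]
contact_force: [-0.7, 0.3, 6.8]
opening: 0.725
finger_force: 28.5
time: 14.57
eef_pos: [0.5986, -0.0018, 0.0563]
tcp_rot: [0.999, -0.046, -0.0, -0.0]
contact_force: [-3.3, 1.1, 7.2]
opening: 0.724
finger_force: 28.6
time: 14.73
eef_pos: [0.6011, -0.002, 0.0563]
tcp_rot: [0.999, -0.045, -0.001, -0.0]
contact_force: [-3.6, 1.5, 9.4]
opening: 0.723
finger_force: 28.8
```

```bash
python3 -m handwheel '[0.02,-0.002,0,0,0,0,0,0,0,0,0,0]'
python3 -m handwheel '[0.01,-0.001,0,0,0,0,0,0,0,0,0,0]'
```

```text
time: 14.9
eef_pos: [0.6015, -0.002, 0.0562]
tcp_rot: [0.999, -0.045, -0.005, -0.0]
contact_force: [-11.2, 1.5, 15.5]
opening: 0.726
finger_force: 29.6
time: 15.07
eef_pos: [0.6021, -0.0021, 0.0559]
tcp_rot: [0.999, -0.045, -0.006, -0.0]
contact_force: [-12.5, 0.7, 15.8]
opening: 0.728
finger_force: 30.1
```

Firm contact. Back off the load, release, rise, move away to the right and check.

```bash
python3 -m handwheel '[-0.015,0.001,0,0,0,0,0,0,0,0,0,0,0,0,0,0,0,0,0,0,0.1,0,0,0,0,0,0.25,0,0,0]' 1
python3 -m handwheel '[0,0,0.25,0,0,0,0,0,0.25,0,0,0,-0.1,-0.24,0,0,0,0,-0.1,-0.24,0,0,0,0,-0.1,-0.24,0,0,0,0]'
python3 -m handwheel '[-0.1,-0.24,0,0,0,0,0,-0.24,0,0,0,0,0,-0.24,0,0,0,0,0,0,0,0,0,0,0,0,0,0,0,0]'
python3 - <<'E'
from h import *
p,d=imaging.read_camera("side");cv2.imwrite("pics/s6.png",cv2.resize(p[150:300,200:400],None,fx=4,fy=4))
p,dt=imaging.read_camera("top")
M=np.array([.54275,.0037]);X=np.array([.996,-.0897]);Y=np.array([.0897,.996])
for n,pp,dd,b in(("top",p,dt,(220,140,340,260)),("side",cv2.imread("pics/s6.png"),None,None)):
  if dd is None: continue
  for c in(BLUE,OR):
    P=cloud(n,mask(pp,*c,b),dd);Q=np.c_[(P[:,:2]-M)@X-.15,(P[:,:2]-M)@Y,P[:,2]]
    print(len(Q),np.percentile(Q,[2,50,98],axis=0).round(4).tolist())
E
```

```text
time: 15.48
eef_pos: [0.5992, -0.0022, 0.1017]
tcp_rot: [0.999, -0.046, -0.007, -0.001]
contact_force: [0.3, -0.1, -0.2]
opening: 1.003
finger_force: 0.0
time: 15.9
eef_pos: [0.5588, -0.1115, 0.1838]
tcp_rot: [0.999, -0.045, 0.001, 0.001]
contact_force: [0.3, -0.1, -0.4]
opening: 1.0
finger_force: 0.0
time: 16.32
eef_pos: [0.5434, -0.2204, 0.1824]
tcp_rot: [0.999, -0.048, -0.0, -0.0]
contact_force: [0.8, 0.5, 0.3]
opening: 1.001
finger_force: 0.0
377 [[-0.0643, -0.0296, 0.0542], [-0.034, -0.0015, 0.07], [-0.0044, 0.0267, 0.0772]]
141 [[-0.1188, -0.0295, 0.0441], [-0.0966, -0.0104, 0.0644], [-0.0726, 0.0276, 0.0754]]
```

View pics/s6.png

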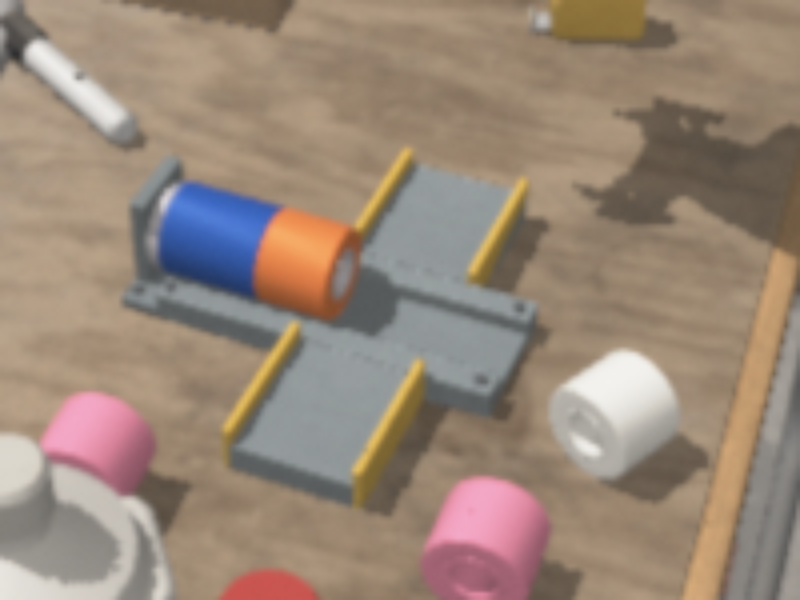

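Blue (crop (215,240)) sits against the flange with orange (305,260) snug behind it. The measured x centres are about −34 to −36 and −96 mm, and the tape (600,18) is untouched. Handing in.

```bash
python3 -c "from plant import ctrl; print(ctrl.sign_off())"
```

```text
the job is handed in; nothing more can be done
None
```

I loaded both rollers onto the axle, blue home against the flange and orange snug behind it, and handed the job in at about 16 s on the robot's clock; the arm never went near the spray can or the tape measure, and the hand-in returned no verdict.

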